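File the restored cassettes and hang the idler tires

TASK

Put the finished batch away. Draw back the sliding stop of the cassette rack, stand every cassette case upright in the rack on its long edge with its broad faces towards the end wall, then push the stop up so that the whole row is packed snug between wall and stop. Thread every black idler tire onto the slanted white peg of the drying stand so that it hangs there, and leave the other things on the counter where they are.

Things in the scene. Friction and masses are not known exactly. Their poses are not given: they have to be found in the camera images.
- rack: dark wooden cassette rack fixed to the counter. Origin on the counter under the channel; z up, x runs along the channel towards the end wall. Floor 8 mm thick (its top at z = 8 mm) from x = -95 to 135 mm; end wall at the +x end, its inner face at x = 125 mm, 10 mm thick, its top at z = 36 mm; two low side lips, inner faces at y = -61.5 and 61.5 mm (123 mm apart), 8 mm thick, tops at z = 18 mm. The near (-x) end is open
- stop (a joint): sliding aluminium end stop of the rack: the gap in m between its face and the end wall's inner face, 0 (against the wall) to 0.15 (drawn fully back, towards the rack's -x). Friction of about 2 N holds it where it is left. Starts at 0.02 to 0.05
- stop_face (a point): point on the stop's face towards the wall (x as the rack's x), mid-width, 43 mm above the counter (the height of the middle of a case standing in the rack; the face plate itself is 10 mm thick and reaches from 8.5 to 36.5 mm above the counter, 118 mm wide)
- stop_handle (a point): the stop's red upright handle block, 12 mm thick along the rack's x, 40 mm wide along y, from 17 to 63 mm above the counter; this point is in its middle, 48 mm above the counter and 52 mm behind the stop's face. 36 mm are clear between handle and face plate, above a foot plate whose top is 17 mm above the counter
- peg: the drying stand's slanted white nylon peg, a round bar 20 mm in diameter with a round tip, 45 degrees above level. Origin at its root, at the centre of the top of a steel flange of 48 mm diameter, 100 mm above the counter; z along the peg, up and out to the tip at z = 100 mm; y is level. The stand is fixed: behind the peg a wooden post 34 x 40 mm, top 100 mm above the counter, on a steel base plate 100 x 90 x 12 mm
- case1: cassette in its case (black back towards its -x, clear front with coloured card towards +x, card spine on the top edge), 17 mm thick along its x, 109 mm long along its y, 70 mm tall; starts standing on a long edge on the counter; 0.085 kg; origin at the centre of its underside, z up. Two or three of the three are present
- case2: cassette in its case (black back towards its -x, clear front with coloured card towards +x, card spine on the top edge), 17 mm thick along its x, 109 mm long along its y, 70 mm tall; starts standing on a long edge on the counter; 0.085 kg; origin at the centre of its underside, z up. Two or three of the three are present
- case3: cassette in its case (black back towards its -x, clear front with coloured card towards +x, card spine on the top edge), 17 mm thick along its x, 109 mm long along its y, 70 mm tall; starts standing on a long edge on the counter; 0.085 kg; origin at the centre of its underside, z up. Two or three of the three are present
- case1_center (a point): middle of case1
- case2_center (a point): middle of case2
- case3_center (a point): middle of case3
- tire1: black rubber idler tire, a ring of 64 mm outer and 36 mm bore diameter, 14 mm thick, starts lying flat on the counter, 0.045 kg; origin on its axis in its lower face, its axis is z. Two or three of the three are present
- tire2: black rubber idler tire, a ring of 64 mm outer and 36 mm bore diameter, 14 mm thick, starts lying flat on the counter, 0.045 kg; origin on its axis in its lower face, its axis is z. Two or three of the three are present
- tire3: black rubber idler tire, a ring of 64 mm outer and 36 mm bore diameter, 14 mm thick, starts lying flat on the counter, 0.045 kg; origin on its axis in its lower face, its axis is z. Two or three of the three are present
- tire1_center (a point): middle of tire1, on its axis, 7 mm above its lower face
- tire2_center (a point): middle of tire2, on its axis, 7 mm above its lower face
- tire3_center (a point): middle of tire3, on its axis, 7 mm above its lower face
- knob: bystander: brown bakelite knob, 42 mm across, 26 mm tall, origin under its centre
- wheel: bystander: bright steel idler wheel with a closed hub, 50 mm across, 14 mm tall, lying among the tires, origin under its centre
- insert: bystander: smoke-tinted cassette window insert, flat, 34 x 70 x 4 mm
- driver: bystander: screwdriver lying on the counter, 170 mm long along its x
- bottle: bystander: small amber bottle, 40 mm across, 90 mm tall
- tin: bystander: round tin, 56 mm across, 45 mm tall
Not all that is in view belongs to the job. What is shaped like the case2 but purple is not meant. Leave any orange look-alike of the part that bears peg alone.

How it is judged (in metres and radians):
On the way, in this order (a step that is already met when the one before it is completed fails the run):
1. every cassette case stands upright in the rack between the end wall and the stop (x of each of case1_center, case2_center, case3_center in the frame of rack below 0.119 m and x of each of case1_center, case2_center, case3_center in the frame of stop_face above 0.006 m and y of case1_center in the frame of rack between -0.012 and 0.012 m and z of case1_center in the frame of rack between 0.038 and 0.048 m and angle between the z axis of each of case1, case2, case3 and the z axis of rack, either way round below 0.12 rad and y of case2_center in the frame of rack between -0.012 and 0.012 m and z of case2_center in the frame of rack between 0.038 and 0.048 m and y of case3_center in the frame of rack between -0.012 and 0.012 m and z of case3_center in the frame of rack between 0.038 and 0.048 m), for 0.2 s.
2. the stop is pushed up and the row is snug: no gap over about 3 mm at the wall, between cases or at the stop (all of step 1 and x of any of case1_center, case2_center, case3_center in the frame of rack above 0.113 m and x of any of case1_center, case2_center, case3_center in the frame of stop_face below 0.012 m and (x of case1_center in the frame of case2 between -0.0205 and 0.0205 m or x of case1_center in the frame of case3 between -0.0205 and 0.0205 m) and (x of case2_center in the frame of case1 between -0.0205 and 0.0205 m or x of case2_center in the frame of case3 between -0.0205 and 0.0205 m) and (x of case3_center in the frame of case1 between -0.0205 and 0.0205 m or x of case3_center in the frame of case2 between -0.0205 and 0.0205 m)), for 0.2 s.
At the end, for the whole second after the job is handed in: all cases on their long edges on the rack floor, upright (0.12 rad), within 12 mm of mid-channel; no gap over 3.5 mm at wall, stop or between cases; every tire at rest with the peg through its bore, its middle 0 to 92 mm up from the root (all of step 2 and z of tire1_center in the frame of peg between 0 and 0.092 m and x of tire1_center in the frame of peg between -0.013 and 0.013 m and y of tire1_center in the frame of peg between -0.013 and 0.013 m and angle between the z axis of each of tire1, tire2, tire3 and the z axis of peg, either way round below 0.4 rad and linear speed of each of tire1, tire2, tire3 below 0.02 m/s and z of tire2_center in the frame of peg between 0 and 0.092 m and x of tire2_center in the frame of peg between -0.013 and 0.013 m and y of tire2_center in the frame of peg between -0.013 and 0.013 m and z of tire3_center in the frame of peg between 0 and 0.092 m and x of tire3_center in the frame of peg between -0.013 and 0.013 m and y of tire3_center in the frame of peg between -0.013 and 0.013 m); the robot touches nothing.
It fails at once if one of the bystanders (bakelite knob, steel idler wheel, smoke-tinted window insert, screwdriver, amber bottle, tin) is moved more than 50 mm (distance of any of knob, wheel, insert, driver, bottle, tin from where it was at the start of the episode above 0.05 m).
Of case1, case2, case3 only 2 to 3 are there at a start; the rules pass over those that are not, and their reading is None.
Of tire1, tire2, tire3 only 2 to 3 are there at a start; the rules pass over those that are not, and their reading is None.
At some moment in a run one of tire1, tire2, tire3 may be knocked a few centimetres aside while the robot is not near it.
It also fails if it takes over 208 s, if anything falls off the work surface, if the arm or the gripper's body presses on something with over 40 N, if the wrist force passes 120 N, or if a joint passes its speed limit or range.

ROBOT

A 6-joint arm with a two-finger parallel gripper is mounted at the origin on the work surface. World frame = base frame: x ahead of the robot, y to its left, z up, the work surface at z = 0. Lengths are in m, angles in degrees, forces in N, time in s.
With the tool pointing down it reaches from about 0.25 to 0.725 m from the base axis. Payload 9.7 kg.
Tool frame: the origin (TCP) lies midway between the tips of the shut fingers; the grasp point (between the pads) lies 19 mm behind it (bot.pinch_z is the distance from the TCP to the grasp point, in m); z points along the fingers, y is the line along which they close (so a half turn about z gives the same grasp; the last joint's range is limited). The gripper opens to 85 mm and grips with 20 to 120 N. Pads are 22 mm wide; open, the fingers measure 114 mm over their backs; the gripper's body (76 mm by 85 mm) begins 54 mm behind the grasp point. The pads swing forward as they close: fully open they stand 13 mm farther back than shut.
Start: joints at [-71.219, 4.979, 10.078, 95.1, 0, 90], TCP at [0.177, -0.521, 0.231] pointing down, gripper open.
Joint ranges: [-179.16, 179.16], [-48.56, 103.87], [-65.8, 70.77], [-126.05, 130.52], [-82.76, 87.17], [-180, 180]. Speed limits (degrees/s): [127.2, 127.2, 147.25, 180, 180, 180].

INTERFACE

Orientations are given as [roll, pitch, yaw] about the fixed x, y, z axes, in that order (R = Rz(yaw) Ry(pitch) Rx(roll)).
In Python, from workcell import sensors, camera, camera_params, ticket, bot gives the robot as it stands.
- The arm moves only by the shell command python3 -m jog 'ROWS' [FORCE]. ROWS is JSON, a list that holds one entry, the list of rows, each a list of 5 numbers: the shift along the world's x, y, z in units of 50 mm (1.0 is 50 mm), then the turn about the world's z in units of 5 degrees (1.0 is 5 degrees), then the opening, from 0 (shut) to 1 (fully open). In form: [[[tx, ty, tz, yaw, grip], ...]]. A call has 1 to 8 rows; each row shifts and turns the commanded pose from where the row before left it; what a row does not reach is not made up. A row lasts 1/10 s, in which the tool goes at most 50 mm and 8.59 degrees, less where a joint would pass 70% of its speed; a pose out of reach is approached as far as the arm can. A call is refused whole if a number of a shift passes 1 or a number of a turn 1, either way. A call with a gripper value outside its range is refused whole. The fingers move at their own pace and stop on an object; FORCE is the grip in N (left out, the last holds). Time passes only in rows, so rows that do not move let the fingers close. It gives the time, the measured TCP pose, the force, the opening and the grip force at its end, in the units of the state.
- sensors.get_obs(): the state, without advancing time (a new reading comes with each control period).
- camera(name): name is "side" or "top"; returns the picture (384x512x3 uint8, blue, green, red); there is no depth.
- camera_params(name): a dict with "fx", "fy", "cx", "cy" (pixels), "T" (4x4, takes a point from camera to world coordinates). Camera axes: x right, y down, z forward; pixel columns grow to the right and rows downward; lengths in m; the calibration is good to about 2 mm. A picture is of the moment at which its call begins. camera_params takes no time and is no camera call.
- ticket.job_done(): hands the job in; it is judged then, once.
The state is a dict: "time": time; "q": joint angles; "qd": joint speeds; "joint_efforts": joint torques, N m; "ee_pos": TCP position; "tcp_rot": TCP orientation; "wrist_force": force on the tool from outside, world axes, zero at the start; "torque": the same for the moment, N m; "opening": finger opening in m; "grasp_force": force on a finger pad.
Only numpy, scipy, OpenCV 4.12 (cv2) and the standard library are available. Lean on these libraries where they do the work, as an engineer would, in place of code of your own. Each camera call takes 0.05 s, during which the arm holds its last target. There are 200 camera calls.

## Working session

There is one attempt and no reset: what is moved stays moved. The work goes in short steps, Python scripts to look and compute and a shell command to move; the robot and the scene stay as the last step left them, time stands still between calls to the robot, and variables do not carry over. Pictures are saved under pics/ and viewed, at most 14 in all, crops included, and the job is handed in when it is done.

```bash
mkdir -p pics; ls; python3 - <<'E'
from workcell import sensors,camera,camera_params,bot
import cv2,numpy as np
for n in("top","side"):
    im=camera(n); cv2.imwrite(f"pics/{n}0.png",cv2.resize(im,(800,600),interpolation=cv2.INTER_CUBIC))
    cv2.imwrite(f"raw_{n}0.png",im)
    p=camera_params(n); print(n,p["fx"],p["fy"],p["cx"],p["cy"]); print(np.round(p["T"],4))
o=sensors.get_obs(); print(o)
print([a for a in dir(bot) if a[0]!='_'])
E
```

```text
pics
top 402.2412059541766 402.2412059541766 250.69967136553552 190.59192376579563
[[-0.0288 -0.9863  0.1626  0.3325]
 [-0.9996  0.0295  0.0015 -0.0784]
 [-0.0062 -0.1625 -0.9867  1.2479]
 [ 0.      0.      0.      1.    ]]
side 395.5565578375329 395.5565578375329 260.3278169896949 183.5863768966657
[[-0.8108 -0.3473  0.4711  0.0396]
 [-0.5852  0.4658 -0.6638  0.5849]
 [ 0.0111 -0.8139 -0.5809  0.6585]
 [ 0.      0.      0.      1.    ]]
{'time': 0.1, 'q': array([-7.12189121e+01,  5.00644392e+00,  1.00393199e+01,  9.50981647e+01,
        1.33865497e-04,  9.00006118e+01]), 'qd': array([-0.07367435, -0.06998485,  0.05933784, -0.03572121,  0.0888025 ,
       -0.02916686]), 'joint_efforts': array([-2.70584162e-03, -5.21562052e+01,  4.65653765e+01,  1.60196068e-02,
       -1.13608103e-04, -1.64661321e-05]), 'ee_pos': array([ 0.17701206, -0.52053058,  0.23067131]), 'tcp_rot': array([-1.79934711e+02, -1.33168217e-04,  1.87804759e+01]), 'wrist_force': array([-0.39228897,  0.12024804, -0.01580062]), 'torque': array([-0.02314985,  0.07699402,  0.00841578]), 'grasp_force': 0.0, 'opening': 0.08528842152673662}
['PlanningError', 'pinch_z']
```

View pics/top0.png

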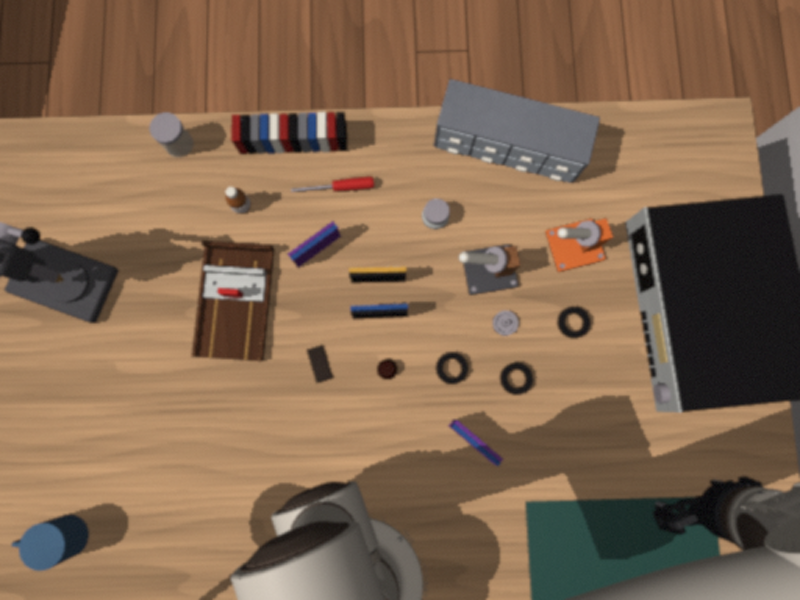

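View pics/side0.png

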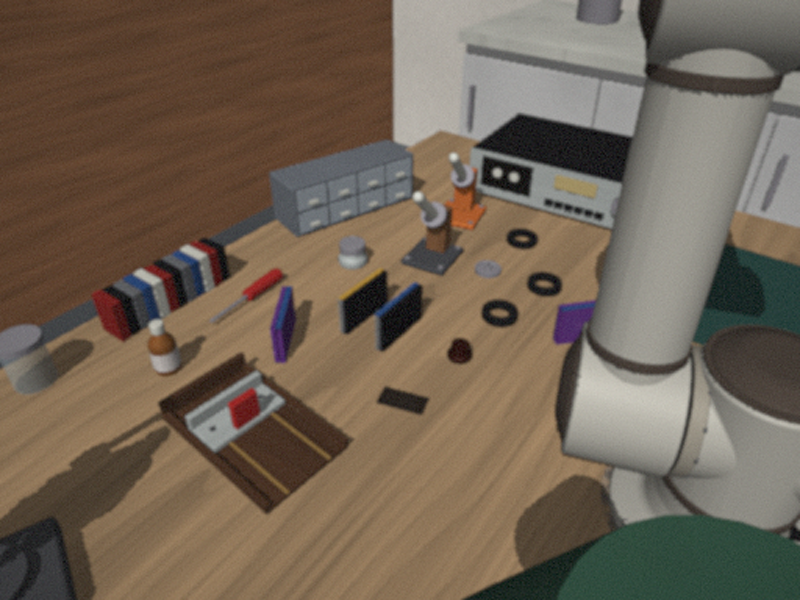

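The top view (800x600 pixels) shows these candidates.
- **Cases:** yellow-spined (378,273), blue-spined (379,311), purplish (314,244) and purplish (475,442).
- **Book-like row:** (290,132), not part of the job.
- **Stands:** dark base with peg (490,265), and an orange look-alike (580,240).
- **Tires:** (452,367), (517,377) and (574,321). The steel wheel is at (505,322).

I'll check the purplish ones in a crop.

```bash
python3 - <<'E'
import cv2,numpy as np
a=cv2.imread("raw_top0.png");b=cv2.imread("raw_side0.png")
def c(im,u,v,w,h,W,H): 
    u,v=u*.64,v*.64; return cv2.resize(im[int(v-h/2):int(v+h/2),int(u-w/2):int(u+w/2)],(W,H),interpolation=cv2.INTER_CUBIC)
t=[c(a,314,244,50,50,260,300),c(a,378,292,50,50,260,300),c(a,475,442,50,50,260,300)]
s=[c(b,284,324,50,50,260,300),c(b,382,308,60,60,260,300),c(b,575,322,50,50,260,300)]
cv2.imwrite("pics/crop1.png",np.vstack([np.hstack(t),np.hstack(s)]))
E
```

```text
(no output)
```

View pics/crop1.png

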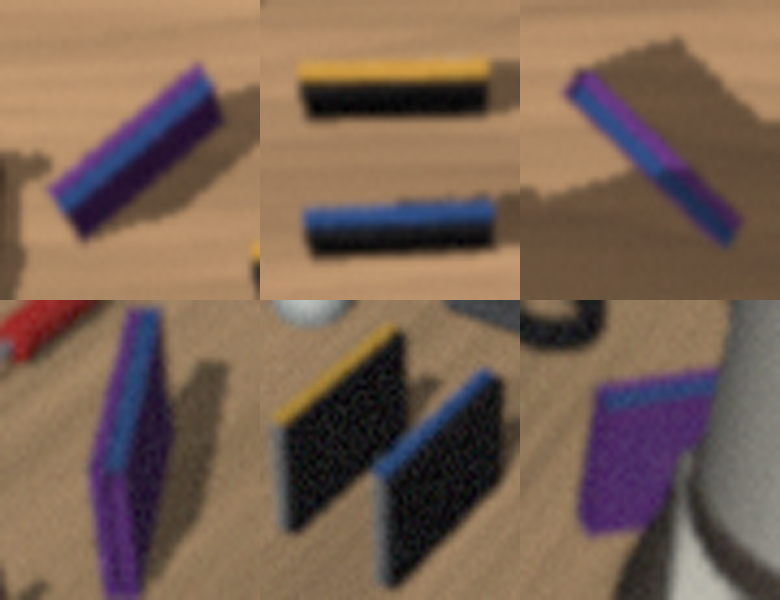

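Both outer pieces, (314,244) and (475,442), have purple bodies, so they are decoys. The real cases are the yellow-spined one at (378,273) and the blue-spined one at (379,311), both with black backs. Next I'll measure the rack and peg in zoomed tiles and segment the rest.

```bash
cat > h.py <<'E'
import cv2,numpy as np
from workcell import camera_params,camera,sensors
P={n:camera_params(n) for n in("top","side")}
def w2p(n,X):
    p=P[n];T=np.linalg.inv(p["T"]);c=np.atleast_2d(X)@T[:3,:3].T+T[:3,3]
    return np.c_[c[:,0]/c[:,2]*p["fx"]+p["cx"],c[:,1]/c[:,2]*p["fy"]+p["cy"]]
def p2w(n,uv,z):
    p=P[n];uv=np.atleast_2d(uv);d=np.c_[(uv[:,0]-p["cx"])/p["fx"],(uv[:,1]-p["cy"])/p["fy"],np.ones(len(uv))]@p["T"][:3,:3].T
    o=p["T"][:3,3];return o+d*((z-o[2])/d[:,2])[:,None]
def blobs(im,lo,hi,amin=15):
    m=cv2.inRange(cv2.cvtColor(im,cv2.COLOR_BGR2HSV),np.array(lo),np.array(hi))
    n,l,s,c=cv2.connectedComponentsWithStats(m)
    return [(c[i],s[i],l==i) for i in range(1,n) if s[i][4]>=amin]
def tile(im,u,v,w,h,W,H,g=10):
    x0,y0=int(u-w/2),int(v-h/2);o=cv2.resize(im[y0:y0+h,x0:x0+w],(W,H),interpolation=cv2.INTER_CUBIC);k=W/w
    for x in range(x0-x0%g+g,x0+w,g):cv2.line(o,(int((x-x0+.5)*k),0),(int((x-x0+.5)*k),6),(0,255,0));cv2.putText(o,str(x),(int((x-x0+.5)*k)-8,15),0,.3,(0,255,0))
    for y in range(y0-y0%g+g,y0+h,g):cv2.line(o,(0,int((y-y0+.5)*k)),(6,int((y-y0+.5)*k)),(0,255,0));cv2.putText(o,str(y),(8,int((y-y0+.5)*k)+3),0,.3,(0,255,0))
    return o
E
python3 - <<'E'
from h import *
a=cv2.imread("raw_top0.png");b=cv2.imread("raw_side0.png")
cv2.imwrite("pics/z1.png",np.vstack([np.hstack([tile(a,150,192,80,60,400,300),tile(b,162,278,133,100,400,300)]),np.hstack([tile(a,314,168,64,48,400,300),tile(b,278,147,64,48,400,300)])]))
for n,lo,hi in(("yellow",(15,120,120),(35,255,255)),("blue",(105,120,80),(118,255,255)),("red",(0,150,90),(6,255,255)),("white",(0,0,200),(179,40,255)),("dark",(0,0,0),(179,255,40))):
    for c,s,m in blobs(a,lo,hi):
        z={"yellow":.07,"blue":.07,"red":.063,"dark":.012}.get(n,.17)
        v,u=np.nonzero(m);W=p2w("top",np.c_[u,v],z);C=W.mean(0);e,V=np.linalg.eigh(np.cov((W-C)[:,:2].T))
        if n!="dark" or s[4]<400: print(n,s[:5],c.round(1),"w",C.round(4),"ang",round(np.degrees(np.arctan2(V[1,1],V[0,1])),1),"len",np.round(np.sqrt(12*e),3))
E
```

```text
yellow [223 170  38   5 136] [240.8 172. ] w [ 0.5837 -0.0487  0.07  ] ang 90.1 len [0.011 0.115]
yellow [133 192   6  37  61] [136.  210.6] w [0.4772 0.2631 0.07  ] ang 174.6 len [0.005 0.111]
yellow [156 193   5  38  52] [158.3 213.1] w [0.4679 0.1972 0.07  ] ang 175.1 len [0.004 0.115]
blue [197  73   5  16  77] [199.   80.8] w [0.8774 0.074  0.07  ] ang 179.1 len [0.015 0.051]
blue [166  74   5  16  75] [168.1  81.7] w [0.8775 0.1701 0.07  ] ang 179.3 len [0.015 0.052]
blue [187 145  28  21  98] [200.1 155.1] w [0.6397 0.0724 0.07  ] ang 125.8 len [0.009 0.1  ]
blue [225 195  36   4  86] [243.  196.6] w [ 0.5092 -0.0534  0.07  ] ang 91.1 len [0.007 0.105]
blue [290 272  29  25  75] [303.  283.2] w [ 0.2542 -0.2183  0.07  ] ang 48.2 len [0.006 0.101]
red [179  73   5  17  81] [181.   80.8] w [0.8824 0.1313 0.063 ] ang 179.3 len [0.015 0.054]
red [210  72   5  17  76] [211.8  79.9] w [0.8822 0.0349 0.063 ] ang 179.2 len [0.014 0.057]
red [148  74   6  17  88] [150.5  81.8] w [0.882  0.2267 0.063 ] ang 176.6 len [0.017 0.054]
red [213 113  27   9 193] [226.  117.3] w [ 0.7587 -0.007
[... 1723 characters left out ...]
] ang 121.9 len [0.058 0.064]
dark [226 199  34   4 106] [242.6 200.5] w [ 0.5059 -0.0507  0.012 ] ang 90.7 len [0.01  0.103]
dark [281 227  18  18 110] [289.5 235.4] w [ 0.3941 -0.191   0.012 ] ang 110.3 len [0.059 0.061]
dark [248 231   6  11  20] [250.8 236.1] w [ 0.3952 -0.0729  0.012 ] ang 174.3 len [0.016 0.036]
dark [322 233  18  18 123] [330.7 241.7] w [ 0.3711 -0.3157  0.012 ] ang 111.5 len [0.059 0.062]
dark [201 310  19   5  56] [211.  311.7] w [0.1755 0.0517 0.012 ] ang 95.4 len [0.01  0.047]
dark [472 329  19  23 297] [479.9 339.8] w [ 0.0741 -0.734   0.012 ] ang -161.7 len [0.043 0.056]
dark [170 334  53  16 352] [200.  340.3] w [0.0954 0.0851 0.012 ] ang 99.1 len [0.025 0.128]
```

View pics/z1.png

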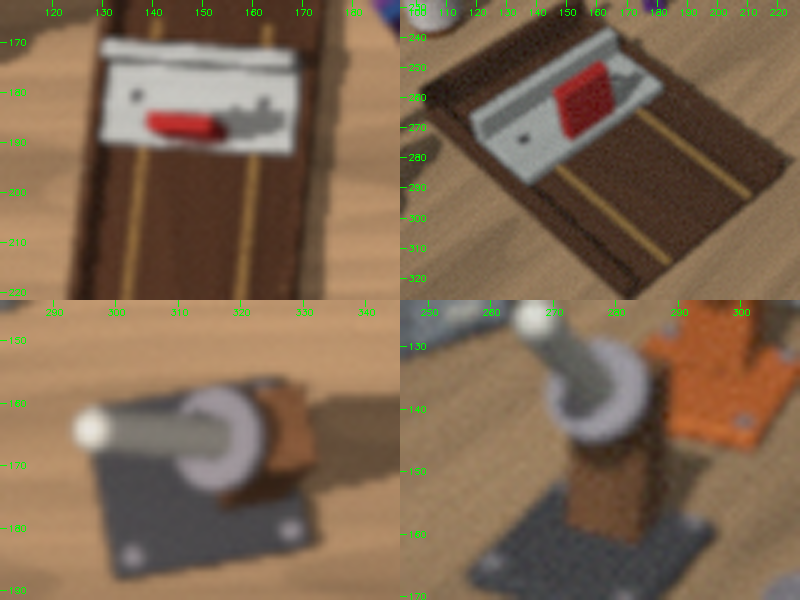

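The zoom shows the silver stop with its red handle at (147,187) raw pixels, the peg tip at (296,164) and the flange at (316,165). I'll fit the poses and overlay the model to check them.

```bash
cat > model.py <<'E'
from h import *
def rackpts(x,y,yaw,L):
    c,s=np.cos(yaw),np.sin(yaw);L=np.atleast_2d(L).astype(float);return np.c_[x+c*L[:,0]-s*L[:,1],y+s*L[:,0]+c*L[:,1],L[:,2]]
def rects(gap):
    f=.125-gap
    r=lambda x0,x1,y0,y1,z:np.array([[x0,y0,z],[x1,y0,z],[x1,y1,z],[x0,y1,z]])
    return [r(-.095,.135,-.0695,.0695,0),r(-.095,.135,-.0695,-.0615,.018),r(-.095,.135,.0615,.0695,.018),r(.125,.135,-.0695,.0695,.036),r(f-.01,f,-.059,.059,.0365),r(f-.058,f-.046,-.02,.02,.063)]
def draw(im,n,x,y,yaw,gap,k,x0,y0):
    for r in rects(gap):
        p=(w2p(n,rackpts(x,y,yaw,r))-[x0,y0]+.5)*k
        cv2.polylines(im,[np.round(p).astype(np.int32)],True,(0,255,255))
E
python3 - <<'E'
from model import *
from scipy.optimize import least_squares
# picks (top): stop face-plate top corners, both views; handle top centre
picks=[("top",(129.5,169.5),(0,.059,.0365)),("top",(168.5,171.5),(0,-.059,.0365)),("side",(118.4,265.8),(0,.059,.0365)),("side",(165.3,236.8),(0,-.059,.0365)),("top",(146.4,186.7),(-.052,0,.063))]
yaw=np.radians(-5.1)
def res(p):
    return np.concatenate([w2p(n,rackpts(p[0],p[1],p[2],l))[0]-uv for n,uv,l in picks]+[[(p[2]-yaw)*100]])
s=least_squares(res,[.5,.23,yaw],loss="soft_l1");print("face",s.x,np.degrees(s.x[2]),s.fun.round(1))
# near end corners, floor top z .018 lips
print("near end", p2w("top",[[193*.64-.5,357*.64-.5],[265*.64-.5,361*.64-.5]],.018).round(4), "wall far", p2w("top",[[205*.64-.5,243*.64-.5],[273*.64-.5,246*.64-.5]],.036).round(4))
for nm,t,sd,z in(("tip",(296.2,164.3),(266.8,125.4),.1636),("fl",(316.4,165.4),(277.2,136.9),.1)):
    f=lambda X:np.r_[w2p("top",X)[0]-t,w2p("side",X)[0]-sd]
    q=least_squares(f,[.58,-.2,z]);print(nm,q.x.round(4),q.fun.round(2),"planes",p2w("top",t,z).round(4),p2w("side",sd,z).round(4))
print("tires",p2w("top",[[289.5,235.4],[330.7,241.7],[367,205.7]],.007).round(4))
print("cases",p2w("top",[[241.5,172],[242.5,196.6]],.07).round(4))
a=cv2.imread("raw_top0.png");b=cv2.imread("raw_side0.png")
c,sn=np.cos(s.x[2]),np.sin(s.x[2]);gap=.045
d=.125-gap;X=[s.x[0]-c*d,s.x[1]-sn*d,s.x[2]];print("origin",X)
A=cv2.resize(a[150:240,115:190],None,fx=5,fy=5,interpolation=2);draw(A,"top",*X,gap,5,115,150)
B=cv2.resize(b[220:332,98:229],None,fx=3,fy=3,interpolation=2);draw(B,"side",*X,gap,3,98,220)
o=np.zeros((450,800,3),np.uint8);o[:A.shape[0],:A.shape[1]]=A;o[:B.shape[0],400:400+B.shape[1]]=B[:, :400];cv2.imwrite("pics/ov1.png",o)
E
```

```text
face [ 0.60249085  0.2318989  -0.08964384] -5.1362138726972 [ 1.4  0.4  0.5  0.6  0.1  0.3 -1.1  0.  -0.4 -0.6 -0.1]
near end [[0.431  0.317  0.018 ]
 [0.4191 0.1759 0.018 ]] wall far [[0.6552 0.2925 0.036 ]
 [0.645  0.1573 0.036 ]]
tip [ 0.5801 -0.2037  0.1686] [-0.07 -0.11  0.12  0.02] planes [[ 0.5809 -0.2045  0.1636]] [[ 0.5859 -0.2116  0.1636]]
fl [ 0.5896 -0.2707  0.1012] [ 0.11  0.19 -0.21 -0.04] planes [[ 0.5904 -0.2706  0.1   ]] [[ 0.5902 -0.2727  0.1   ]]
tires [[ 0.3942 -0.1916  0.007 ]
 [ 0.3713 -0.3166  0.007 ]
 [ 0.4788 -0.4358  0.007 ]]
cases [[ 0.5838 -0.0508  0.07  ]
 [ 0.5093 -0.0519  0.07  ]]
origin [np.float64(0.5228120793811523), np.float64(0.23906080706586602), np.float64(-0.08964384316517503)]
```

View pics/ov1.png

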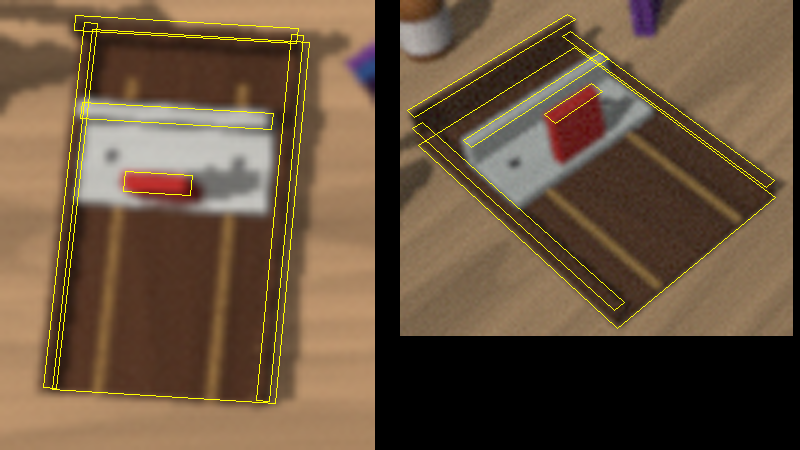

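The overlay fits in both views, so I take these values:
- **Rack:** origin about (0.521, 0.2385), yaw about -5.1°, gap about 43 mm, handle about (0.550, 0.2355).
- **Peg:** root (0.590, -0.271), leaning towards 98°.

First I go over the handle.

```bash

python3 -m jog '[[[0.31,0.63,0,0.55,0.4],[0.31,0.63,0,0.55,0.4],[0.31,0.63,0,0.55,0.4],[0.31,0.63,0,0.55,0.4],[0.31,0.63,0,0.55,0.4],[0.31,0.63,0,0.55,0.4],[0.31,0.63,0,0.55,0.4],[0.31,0.63,0,0.55,0.4]]]' 40
python3 -m jog '[[[0.31,0.63,0,0.55,0.4],[0.31,0.63,0,0.55,0.4],[0.31,0.63,0,0.55,0.4],[0.31,0.63,0,0.55,0.4],[0.31,0.63,0,0.55,0.4],[0.31,0.63,0,0.55,0.4],[0.31,0.63,0,0.55,0.4],[0.31,0.63,0,0.55,0.4]]]'
python3 -m jog '[[[0.31,0.63,0,0.55,0.4],[0.31,0.63,0,0.55,0.4],[0.31,0.63,0,0.55,0.4],[0.31,0.63,0,0.55,0.4],[0.31,0.63,0,0.55,0.4],[0.31,0.63,0,0.55,0.4],[0.31,0.63,0,0.55,0.4],[0.31,0.63,0,0.55,0.4]]]'
python3 -m jog '[[[0,0,0,0,0.4],[0,0,0,0,0.4]]]'
```

```text
time: 0.9
ee_pos: [0.3013, -0.2673, 0.2311]
tcp_rot: [-180.0, 0.0, 40.9]
wrist_force: [0.5, -0.7, 0.2]
opening: 0.0342
grasp_force: 0.0
time: 1.7
ee_pos: [0.4254, -0.0152, 0.2311]
tcp_rot: [-180.0, 0.0, 62.9]
wrist_force: [0.1, -0.3, 1.1]
opening: 0.0341
grasp_force: 0.0
time: 2.5
ee_pos: [0.5494, 0.2367, 0.2308]
tcp_rot: [-180.0, 0.0, 84.9]
wrist_force: [0.9, 0.3, 0.5]
opening: 0.034
grasp_force: 0.0
time: 2.7
ee_pos: [0.5489, 0.2357, 0.2302]
tcp_rot: [-179.9, 0.1, 84.8]
wrist_force: [0.2, -0.4, -0.4]
opening: 0.0343
grasp_force: 0.0
```

```bash

python3 -m jog '[[[0,0,-0.7,0,0.4],[0,0,-0.7,0,0.4],[0,0,-0.7,0,0.4],[0,0,-0.7,0,0.4],[0,0,-0.5,0,0.4],[0,0,-0.3,0,0.4],[0,0,-0.3,0,0.4],[0,0,0,0,0.4]]]'
python3 -m jog '[[[0,0,0,0,0],[0,0,0,0,0],[0,0,0,0,0],[0,0,0,0,0]]]' 40
```

```text
time: 3.5
ee_pos: [0.5484, 0.2346, 0.035]
tcp_rot: [-179.9, 0.1, 84.7]
wrist_force: [-0.7, -0.9, -0.7]
opening: 0.0342
grasp_force: 0.0
time: 3.9
ee_pos: [0.5499, 0.2355, 0.0378]
tcp_rot: [179.9, -0.0, 84.8]
wrist_force: [0.7, -2.1, 6.8]
opening: 0.0115
grasp_force: 42.3
```

```bash

python3 -m jog '[[[-0.26,0.023,0,0,0],[-0.26,0.023,0,0,0],[-0.26,0.023,0,0,0],[-0.26,0.023,0,0,0],[-0.26,0.023,0,0,0],[-0.26,0.023,0,0,0],[-0.26,0.023,0,0,0],[0,0,0,0,0]]]'
python3 -m jog '[[[-0.2,0.018,0,0,0],[0,0,0,0,0]]]'
```

```text
time: 4.7
ee_pos: [0.4575, 0.244, 0.0378]
tcp_rot: [179.9, -0.1, 84.8]
wrist_force: [-2.2, -0.1, 7.2]
opening: 0.0111
grasp_force: 42.4
time: 4.9
ee_pos: [0.4479, 0.2449, 0.0377]
tcp_rot: [179.9, -0.1, 84.8]
wrist_force: [-1.5, 0.9, 8.3]
opening: 0.0114
grasp_force: 42.5
```

The stop is drawn back about 102 mm, to a gap of about 145 mm. Now I release it and go over the blue case.

```bash

python3 -m jog '[[[0,0,0,0,0.4],[0,0,0,0,0.4],[0,0,0,0,0.4],[0,0,0.5,0,0.4],[0,0,0.8,0,0.4],[0,0,0.8,0,0.4],[0,0,0.8,0,0.4],[0,0,0.1,0,0.4]]]'
python3 -m jog '[[[0.116,-0.594,0,0.11,0.7],[0.116,-0.594,0,0.11,0.7],[0.116,-0.594,0,0.11,0.7],[0.116,-0.594,0,0.11,0.7],[0.116,-0.594,0,0.11,0.7],[0.116,-0.594,0,0.11,0.7],[0.116,-0.594,0,0.11,0.7],[0.116,-0.594,0,0.11,0.7]]]'
python3 -m jog '[[[0.116,-0.594,0,0.11,0.7],[0.116,-0.594,0,0.11,0.7],[0,0,0,0,0.7],[0,0,0,0,0.7]]]'
python3 - <<'E'
from model import *
a=camera("top");b=camera("side");cv2.imwrite("raw_top1.png",a);cv2.imwrite("raw_side1.png",b)
A=tile(a,200,190,160,120,560,420);B=b
cv2.imwrite("pics/t1.png",A)
E
```

```text
time: 5.7
ee_pos: [0.4495, 0.245, 0.1912]
tcp_rot: [179.7, -0.2, 84.8]
wrist_force: [0.4, 0.8, 0.3]
opening: 0.0342
grasp_force: 0.0
time: 6.5
ee_pos: [0.4944, 0.0054, 0.1854]
tcp_rot: [-179.9, -0.0, 89.2]
wrist_force: [0.6, -0.4, 0.1]
opening: 0.0596
grasp_force: 0.0
time: 6.9
ee_pos: [0.5058, -0.0531, 0.1854]
tcp_rot: [-179.9, -0.0, 90.2]
wrist_force: [-0.2, -0.6, -0.3]
opening: 0.0599
grasp_force: 0.0
```

View pics/t1.png

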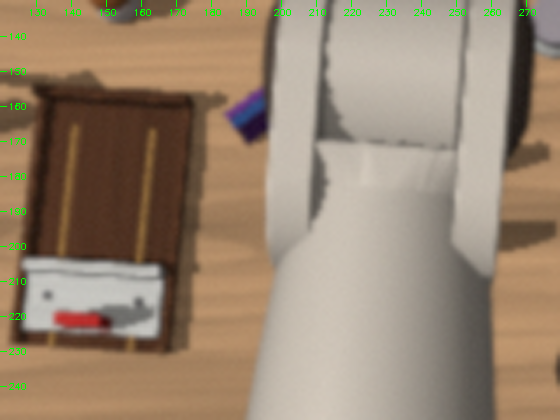

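The picture shows the stop drawn back (handle at about (142,221)) and the channel free. Now I grasp the blue case.

```bash

python3 -m jog '[[[0,0,-0.6,0,0.7],[0,0,-0.6,0,0.7],[0,0,-0.6,0,0.7],[0,0,-0.5,0,0.7],[0,0,-0.4,0,0.7],[0,0,-0.26,0,0.7],[0,0,0,0,0.7]]]'
python3 -m jog '[[[0,0,0,0,0.4],[0,0,0,0,0.3],[0,0,0,0,0.1],[0,0,0,0,0.1],[0,0,0,0,0.1],[0,0,0,0,0.1]]]' 30
python3 -m jog '[[[0,0,0.4,0,0.1],[0,0,0.6,0,0.1],[0,0,0.7,0,0.1],[0,0,0.7,0,0.1],[0,0,0,0,0.1]]]'
```

```text
time: 7.7
ee_pos: [0.505, -0.052, 0.0367]
tcp_rot: [-179.8, -0.0, 90.3]
wrist_force: [-0.5, -0.6, 0.2]
opening: 0.0595
grasp_force: 0.0
time: 8.3
ee_pos: [0.5068, -0.0528, 0.0394]
tcp_rot: [179.9, -0.0, 90.3]
wrist_force: [-0.2, 1.1, 5.6]
opening: 0.0167
grasp_force: 34.2
time: 8.8
ee_pos: [0.5079, -0.053, 0.1632]
tcp_rot: [179.6, 0.0, 90.3]
wrist_force: [0.1, 0.4, -0.7]
opening: 0.0166
grasp_force: 33.3
```

```bash

python3 -m jog '[[[0.302,0.7,0,-0.135,0.1],[0.302,0.7,0,-0.135,0.1],[0.302,0.7,0,-0.135,0.1],[0.302,0.7,0,-0.135,0.1],[0.302,0.7,0,-0.135,0.1],[0.302,0.7,0,-0.135,0.1],[0.302,0.7,0,-0.135,0.1],[0.302,0.7,0,-0.135,0.1]]]'
python3 -m jog '[[[0,0,0,0,0.1],[0,0,-0.5,0,0.1],[0,0,-0.5,0,0.1],[0,0,-0.4,0,0.1],[0,0,0,0,0.1],[0,0,0,0,0.1]]]'
python3 - <<'E'
from model import *
a=camera("top");b=camera("side");A=cv2.resize(a[140:230,110:200],None,fx=4.4,fy=4.4,interpolation=2);B=cv2.resize(b[200:320,90:240],None,fx=2.66,fy=2.66,interpolation=2)
X=(.521,.2385,np.radians(-5.1),.145);draw(A,"top",*X,4.4,110,140);draw(B,"side",*X,2.66,90,200)
o=np.zeros((396,800,3),np.uint8);o[:A.shape[0],:396]=A[:396,:396];o[:B.shape[0],400:400+B.shape[1]]=B[:,:400];cv2.imwrite("pics/p1.png",o)
E
```

```text
time: 9.6
ee_pos: [0.6271, 0.2286, 0.1572]
tcp_rot: [-179.9, 0.0, 84.8]
wrist_force: [0.5, -0.6, -0.9]
opening: 0.0165
grasp_force: 33.2
time: 10.2
ee_pos: [0.6266, 0.2267, 0.0883]
tcp_rot: [-180.0, 0.0, 84.9]
wrist_force: [-0.6, 0.2, -0.5]
opening: 0.0165
grasp_force: 33.1
```

View pics/p1.png

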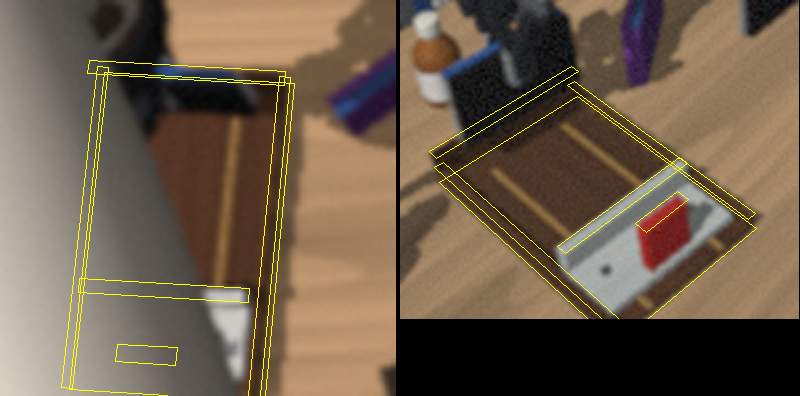

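The blue case hangs above the channel's wall end, inside the lips in both views. Lowering it now.

```bash

python3 -m jog '[[[0,0,-0.3,0,0.1],[0,0,-0.3,0,0.1],[0,0,-0.1,0,0.1],[0,0,0,0,0.1],[0,0,0,0,0.1]]]'
python3 -m jog '[[[0,0,-0.04,0,0.1],[0,0,-0.04,0,0.1],[0,0,-0.04,0,0.1],[0,0,0,0,0.1]]]'
```

```text
time: 10.8
ee_pos: [0.6268, 0.2272, 0.0532]
tcp_rot: [-180.0, 0.0, 84.9]
wrist_force: [-0.4, 0.2, -1.8]
opening: 0.017
grasp_force: 33.2
time: 11.2
ee_pos: [0.627, 0.2273, 0.0474]
tcp_rot: [180.0, -0.0, 84.9]
wrist_force: [-1.1, 0.3, -1.4]
opening: 0.0166
grasp_force: 33.1
```

```bash

python3 -m jog '[[[0,0,-0.04,0,0.1],[0,0,0,0,0.1]]]'
python3 -m jog '[[[0,0,-0.02,0,0.1],[0,0,0,0,0.1]]]'
```

```text
time: 11.4
ee_pos: [0.6271, 0.2273, 0.0474]
tcp_rot: [179.9, -0.0, 84.9]
wrist_force: [-4.3, -2.1, 11.5]
opening: 0.0164
grasp_force: 35.0
time: 11.6
ee_pos: [0.6272, 0.2273, 0.0474]
tcp_rot: [179.9, -0.1, 84.9]
wrist_force: [-6.1, -2.7, 17.4]
opening: 0.0166
grasp_force: 35.9
```

```bash

python3 -m jog '[[[0,0,0.03,0,0.1],[0,0,0,0,0.35],[0,0,0,0,0.35],[0,0,0,0,0.35],[0,0,0.4,0,0.35],[0,0,0.8,0,0.35],[0,0,0.8,0,0.35],[0,0,0.8,0,0.35]]]'
python3 -m jog '[[[-0.115,-0.695,0,0.13,0.7],[-0.115,-0.695,0,0.13,0.7],[-0.115,-0.695,0,0.13,0.7],[-0.115,-0.695,0,0.13,0.7],[-0.115,-0.695,0,0.13,0.7],[-0.115,-0.695,0,0.13,0.7],[-0.115,-0.695,0,0.13,0.7],[-0.115,-0.695,0,0.13,0.7]]]'
python3 -m jog '[[[0,0,0,0,0.7],[0,0,0,0,0.7]]]'
python3 - <<'E'
from model import *
a=camera("top");b=camera("side");A=cv2.resize(a[140:230,110:200],None,fx=4.4,fy=4.4,interpolation=2);B=cv2.resize(b[200:320,90:240],None,fx=2.66,fy=2.66,interpolation=2)
X=(.521,.2385,np.radians(-5.1),.145);draw(A,"top",*X,4.4,110,140);draw(B,"side",*X,2.66,90,200)
o=np.zeros((396,800,3),np.uint8);o[:A.shape[0],:396]=A[:396,:396];o[:B.shape[0],400:400+B.shape[1]]=B[:,:400];cv2.imwrite("pics/p2.png",o)
for c,s,m in blobs(a,(105,120,80),(118,255,255),40):
    if c[0]<190 and c[1]>100: w=p2w("top",[c,[s[0]+s[2]/2-.5,c[1]]],.078);print(s,w.round(4),[(np.array([[.996,-.089],[.089,.996]])@(v[:2]-[.521,.2385])).round(4) for v in w])
E
```

```text
time: 12.4
ee_pos: [0.6266, 0.2271, 0.1869]
tcp_rot: [-180.0, 0.0, 84.9]
wrist_force: [0.9, 1.1, 0.9]
opening: 0.03
grasp_force: 0.0
time: 13.2
ee_pos: [0.5805, -0.0521, 0.1856]
tcp_rot: [-180.0, -0.0, 90.1]
wrist_force: [0.4, -0.3, -0.2]
opening: 0.0597
grasp_force: 0.0
time: 13.4
ee_pos: [0.5808, -0.0514, 0.1857]
tcp_rot: [-180.0, -0.0, 90.0]
wrist_force: [-0.4, 0.9, 0.2]
opening: 0.0598
grasp_force: 0.0
[131 157  35   5  98] [[0.6295 0.2267 0.078 ]
 [0.6295 0.2276 0.078 ]] [array([ 0.1091, -0.0021]), array([ 0.109 , -0.0012])]
```

View pics/p2.png

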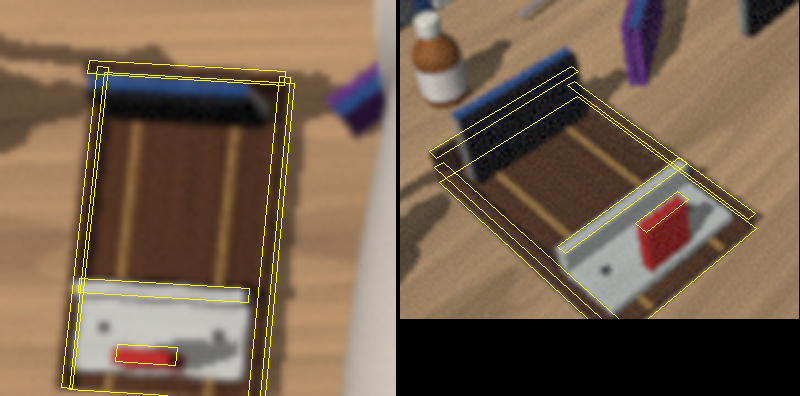

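The blue case stands upright at the wall in both views. Now the yellow one.

```bash

python3 -m jog '[[[0,0,-0.6,0,0.7],[0,0,-0.6,0,0.7],[0,0,-0.6,0,0.7],[0,0,-0.5,0,0.7],[0,0,-0.4,0,0.7],[0,0,-0.26,0,0.7],[0,0,0,0,0.7]]]'
python3 -m jog '[[[0,0,0,0,0.4],[0,0,0,0,0.3],[0,0,0,0,0.1],[0,0,0,0,0.1],[0,0,0,0,0.1],[0,0,0,0,0.1]]]' 30
python3 -m jog '[[[0,0,0.4,0,0.1],[0,0,0.6,0,0.1],[0,0,0.7,0,0.1],[0,0,0.7,0,0.1],[0,0,0,0,0.1]]]'
```

```text
time: 14.2
ee_pos: [0.58, -0.0498, 0.0359]
tcp_rot: [-179.8, -0.0, 90.2]
wrist_force: [0.1, -0.1, 0.4]
opening: 0.0599
grasp_force: 0.0
time: 14.8
ee_pos: [0.5815, -0.0508, 0.0389]
tcp_rot: [179.9, -0.0, 90.1]
wrist_force: [0.7, 1.6, 6.4]
opening: 0.0167
grasp_force: 34.0
time: 15.3
ee_pos: [0.5827, -0.051, 0.1631]
tcp_rot: [179.6, 0.0, 90.1]
wrist_force: [-0.2, 0.1, -0.9]
opening: 0.0167
grasp_force: 33.2
```

```bash

python3 -m jog '[[[-0.005,0.71,0,-0.13,0.1],[-0.005,0.71,0,-0.13,0.1],[-0.005,0.71,0,-0.13,0.1],[-0.005,0.71,0,-0.13,0.1],[-0.005,0.71,0,-0.13,0.1],[-0.005,0.71,0,-0.13,0.1],[-0.005,0.71,0,-0.13,0.1],[-0.005,0.71,0,-0.13,0.1]]]'
python3 -m jog '[[[0,0,0,0,0.1],[0,0,-0.5,0,0.1],[0,0,-0.5,0,0.1],[0,0,-0.4,0,0.1],[0,0,0,0,0.1],[0,0,0,0,0.1]]]'
```

```text
time: 16.1
ee_pos: [0.5785, 0.2345, 0.1569]
tcp_rot: [-180.0, 0.0, 84.8]
wrist_force: [-0.2, -0.3, -1.3]
opening: 0.0168
grasp_force: 33.2
time: 16.7
ee_pos: [0.5787, 0.2328, 0.0878]
tcp_rot: [-180.0, 0.0, 84.9]
wrist_force: [-0.2, -0.1, -1.0]
opening: 0.0166
grasp_force: 33.1
```

```bash

python3 -m jog '[[[0,0,-0.3,0,0.1],[0,0,-0.3,0,0.1],[0,0,-0.1,0,0.1],[0,0,0,0,0.1],[0,0,0,0,0.1]]]'
python3 -m jog '[[[0,0,-0.04,0,0.1],[0,0,-0.04,0,0.1],[0,0,-0.04,0,0.1],[0,0,-0.02,0,0.1],[0,0,0,0,0.1]]]'
```

```text
time: 17.2
ee_pos: [0.5789, 0.2333, 0.0529]
tcp_rot: [180.0, -0.0, 84.9]
wrist_force: [-0.0, 0.0, -1.3]
opening: 0.0168
grasp_force: 33.1
time: 17.7
ee_pos: [0.5792, 0.2334, 0.047]
tcp_rot: [179.9, -0.0, 84.9]
wrist_force: [-2.3, -1.1, 5.7]
opening: 0.0167
grasp_force: 34.2
```

The yellow case is seated. Release it, go back over the handle and grip it.

```bash

python3 -m jog '[[[0,0,0,0,0.35],[0,0,0,0,0.35],[0,0,0,0,0.35],[0,0,0.4,0,0.35],[0,0,0.8,0,0.35],[0,0,0.8,0,0.35],[0,0,0.8,0,0.35],[0,0,0,0,0.35]]]'
python3 -m jog '[[[-0.52,0.046,0,0,0.4],[-0.52,0.046,0,0,0.4],[-0.52,0.046,0,0,0.4],[-0.52,0.046,0,0,0.4],[-0.52,0.046,0,0,0.4],[0,0,0,0,0.4],[0,0,0,0,0.4]]]'
python3 -m jog '[[[0,0,-0.7,0,0.4],[0,0,-0.7,0,0.4],[0,0,-0.7,0,0.4],[0,0,-0.5,0,0.4],[0,0,-0.3,0,0.4],[0,0,-0.1,0,0.4],[0,0,0,0,0.4]]]'
```

```text
time: 18.5
ee_pos: [0.5806, 0.234, 0.1921]
tcp_rot: [179.6, -0.2, 84.9]
wrist_force: [0.7, -0.2, 0.0]
opening: 0.0302
grasp_force: 0.0
time: 19.2
ee_pos: [0.449, 0.2449, 0.1858]
tcp_rot: [180.0, -0.0, 84.9]
wrist_force: [0.6, -0.5, -0.5]
opening: 0.0341
grasp_force: 0.0
time: 19.9
ee_pos: [0.4493, 0.2447, 0.0358]
tcp_rot: [-180.0, 0.0, 84.9]
wrist_force: [0.8, 0.3, 1.1]
opening: 0.0339
grasp_force: 0.0
```

```bash

python3 -m jog '[[[0,0,0,0,0],[0,0,0,0,0],[0,0,0,0,0],[0,0,0,0,0]]]' 40
python3 -m jog '[[[0.16,-0.0143,0,0,0],[0.16,-0.0143,0,0,0],[0.16,-0.0143,0,0,0],[0.16,-0.0143,0,0,0],[0.16,-0.0143,0,0,0],[0.16,-0.0143,0,0,0],[0.16,-0.0143,0,0,0],[0.16,-0.0143,0,0,0]]]'
python3 -m jog '[[[0.08,-0.0071,0,0,0],[0.08,-0.0071,0,0,0],[0.08,-0.0071,0,0,0],[0.08,-0.0071,0,0,0],[0.08,-0.0071,0,0,0],[0.08,-0.0071,0,0,0],[0.08,-0.0071,0,0,0],[0.08,-0.0071,0,0,0]]]'
python3 -m jog '[[[0,0,0,0,0]]]'
```

```text
time: 20.3
ee_pos: [0.4497, 0.2451, 0.0372]
tcp_rot: [179.9, -0.1, 84.9]
wrist_force: [-0.5, -1.0, 6.2]
opening: 0.0109
grasp_force: 41.9
time: 21.1
ee_pos: [0.5137, 0.2392, 0.0373]
tcp_rot: [179.9, -0.1, 84.9]
wrist_force: [-3.1, -1.1, 7.0]
opening: 0.0113
grasp_force: 42.1
time: 21.9
ee_pos: [0.5454, 0.2363, 0.0373]
tcp_rot: [179.9, -0.0, 84.9]
wrist_force: [-2.8, -2.1, 7.9]
opening: 0.0114
grasp_force: 42.1
time: 22.0
ee_pos: [0.5459, 0.2362, 0.0373]
tcp_rot: [179.9, -0.0, 84.9]
wrist_force: [0.6, -1.6, 6.3]
opening: 0.0114
grasp_force: 41.9
```

```bash

python3 -m jog '[[[0.05,-0.0045,0,0,0],[0.05,-0.0045,0,0,0],[0.05,-0.0045,0,0,0],[0.05,-0.0045,0,0,0]]]'
python3 -m jog '[[[0.04,-0.0036,0,0,0]]]'
python3 -m jog '[[[0.04,-0.0036,0,0,0]]]'
python3 -m jog '[[[0.02,-0.0018,0,0,0]]]'
```

```text
time: 22.4
ee_pos: [0.5552, 0.2354, 0.0373]
tcp_rot: [179.9, -0.0, 84.9]
wrist_force: [-4.0, -1.9, 8.2]
opening: 0.0114
grasp_force: 42.2
time: 22.5
ee_pos: [0.5572, 0.2352, 0.0373]
tcp_rot: [179.9, -0.0, 84.9]
wrist_force: [-3.2, -1.7, 7.7]
opening: 0.0108
grasp_force: 42.2
time: 22.6
ee_pos: [0.5592, 0.235, 0.0373]
tcp_rot: [179.9, -0.0, 84.9]
wrist_force: [-3.3, -2.5, 8.0]
opening: 0.0115
grasp_force: 42.2
time: 22.7
ee_pos: [0.5593, 0.235, 0.0373]
tcp_rot: [-180.0, -0.0, 84.9]
wrist_force: [-12.5, -1.8, 12.2]
opening: 0.0115
grasp_force: 42.9
```

The force rose to 12 N, so the row is packed. Release, rise and look.

```bash

python3 -m jog '[[[0,0,0,0,0.4],[0,0,0,0,0.4],[0,0,0,0,0.4],[0,0,0.5,0,0.4],[0,0,0.8,0,0.4],[0,0,0.8,0,0.4],[0,0,0.8,0,0.4],[0,0,0.2,0,0.4]]]'
python3 -m jog '[[[-0.45,-0.77,0,0.25,0.9],[-0.45,-0.77,0,0.25,0.9],[-0.45,-0.77,0,0.25,0.9],[-0.45,-0.77,0,0.25,0.9],[-0.45,-0.77,0,0.25,0.9],[-0.45,-0.77,0,0.25,0.9],[-0.45,-0.77,0,0.25,0.9],[-0.2,-0.77,0,0.25,0.9]]]'
python3 - <<'E'
from model import *
a=camera("top");b=camera("side");cv2.imwrite("raw_top2.png",a);A=cv2.resize(a[140:230,110:200],None,fx=4.4,fy=4.4,interpolation=2);B=cv2.resize(b[200:320,90:240],None,fx=2.66,fy=2.66,interpolation=2)
o=np.zeros((396,800,3),np.uint8);o[:A.shape[0],:396]=A[:396,:396];o[:B.shape[0],400:400+B.shape[1]]=B[:,:400];cv2.imwrite("pics/p3.png",o)
E
```

```text
time: 23.5
ee_pos: [0.5612, 0.2354, 0.1959]
tcp_rot: [179.7, -0.2, 84.9]
wrist_force: [0.9, 0.1, 0.0]
opening: 0.0339
grasp_force: 0.0
time: 24.3
ee_pos: [0.3907, -0.0743, 0.1907]
tcp_rot: [180.0, 0.0, 95.0]
wrist_force: [1.3, 0.2, 0.4]
opening: 0.0767
grasp_force: 0.0
```

View pics/p3.png

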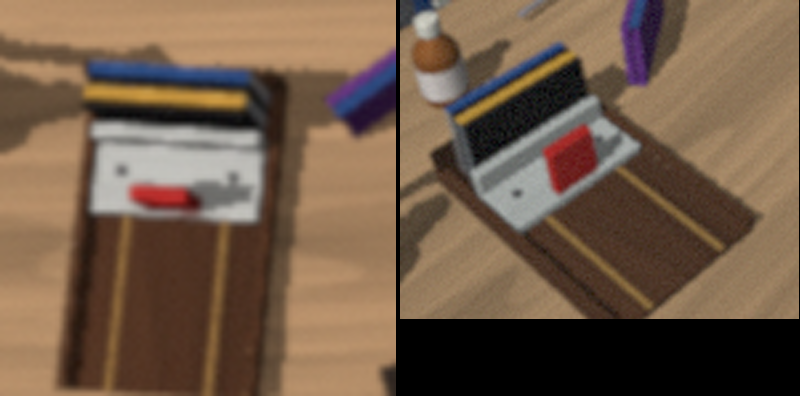

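The row is packed snug between wall and stop in both views. Now the tires, starting with a fresh check of their positions.

```bash
cat > tires.py <<'E'
from h import *
def tires(a):
    r=[]
    for c,s,m in blobs(a,(0,0,0),(179,255,42),60):
        if 12<=s[2]<=24 and 12<=s[3]<=24 and s[4]<200:
            k=np.argwhere(m)[:,::-1].astype(np.float32);(ctr,rad)=cv2.minEnclosingCircle(k)
            r.append((c.round(1),round(rad,1),p2w("top",(c+np.array(ctr))/2,.007)[0,:2].round(4)))
    return r
E
python3 - <<'E'
from tires import *
for r in tires(camera("top")):print(r)
print(sensors.get_obs()["ee_pos"],sensors.get_obs()["tcp_rot"])
E
```

```text
(array([367.1, 205.8]), 10.0, array([ 0.4782, -0.4357]))
(array([330.2, 241.2]), 9.9, array([ 0.3726, -0.3153]))
[ 0.39181636 -0.07485148  0.1906118 ] [1.79975344e+02 1.08161522e-02 9.46396672e+01]
```

```bash

python3 -m jog '[[[-0.056,-0.689,0,0.11,1],[-0.056,-0.689,0,0.11,1],[-0.056,-0.689,0,0.11,1],[-0.056,-0.689,0,0.11,1],[-0.056,-0.689,0,0.11,1],[-0.056,-0.689,0,0.11,1],[-0.056,-0.689,0,0.11,1],[0,0,0,0,1]]]'
python3 -m jog '[[[0,0,-0.6,0,1],[0,0,-0.6,0,1],[0,0,-0.6,0,1],[0,0,-0.6,0,1],[0,0,-0.6,0,1],[0,0,-0.4,0,1],[0,0,0,0,1],[0,0,0,0,1]]]'
```

```text
time: 25.25
ee_pos: [0.3732, -0.3164, 0.1895]
tcp_rot: [-179.9, -0.0, 98.6]
wrist_force: [-0.0, 1.5, -0.6]
opening: 0.0853
grasp_force: 0.0
time: 26.05
ee_pos: [0.3733, -0.3135, 0.0211]
tcp_rot: [-180.0, -0.0, 98.8]
wrist_force: [0.0, -0.4, -0.1]
opening: 0.0851
grasp_force: 0.0
```

```bash

python3 -m jog '[[[-0.02,-0.04,-0.2,0,0.9],[0,0,-0.2,0,0.9],[0,0,-0.08,0,0.9],[0,0,0,0,0.9]]]'
python3 -m jog '[[[0,0,0,0,0.8],[0,0,0,0,0.6],[0,0,0,0,0.6],[0,0,0,0,0.6]]]' 25
```

```text
time: 26.45
ee_pos: [0.3714, -0.316, -0.0039]
tcp_rot: [-180.0, -0.1, 98.7]
wrist_force: [-0.0, 0.4, -0.8]
opening: 0.0766
grasp_force: 0.0
time: 26.85
ee_pos: [0.372, -0.3166, -0.0026]
tcp_rot: [180.0, 0.0, 98.7]
wrist_force: [-1.1, 1.2, 6.3]
opening: 0.0619
grasp_force: 27.8
```

```bash

python3 -m jog '[[[0,0,0.4,0,0.6],[0,0,0.7,0,0.6],[0,0,0.8,0,0.6],[0,0,0.8,0,0.6],[0,0,0.8,0,0.6],[0,0,0.7,0,0.6],[0,0,0,0,0.6]]]'
python3 -m jog '[[[0.522,0.26,0,0,0.6],[0.522,0.26,0,0,0.6],[0.522,0.26,0,0,0.6],[0.522,0.26,0,0,0.6],[0.522,0.26,0,0,0.6],[0.522,0.26,0,0,0.6],[0.522,0.26,0,0,0.6],[0.522,0.26,0,0,0.6]]]'
python3 -m jog '[[[0,0,0,0,0.6],[0,0,-0.3,0,0.6],[0,0,0,0,0.6],[0,0,0,0,0.6]]]'
python3 - <<'E'
from h import *
a=camera("top");b=camera("side");
cv2.imwrite("pics/g1.png",np.hstack([tile(a,305,165,80,80,400,400),tile(b,278,130,100,100,400,400)]))
E
```

```text
time: 27.55
ee_pos: [0.373, -0.3174, 0.2117]
tcp_rot: [179.7, 0.3, 98.7]
wrist_force: [-0.4, 0.2, -0.8]
opening: 0.062
grasp_force: 27.7
time: 28.35
ee_pos: [0.5815, -0.2116, 0.2056]
tcp_rot: [-179.9, -0.0, 98.7]
wrist_force: [-0.5, -0.1, -0.4]
opening: 0.062
grasp_force: 27.7
time: 28.75
ee_pos: [0.5799, -0.2125, 0.1913]
tcp_rot: [-179.9, -0.0, 98.7]
wrist_force: [0.2, -0.4, -0.6]
opening: 0.0619
grasp_force: 27.7
```

View pics/g1.png

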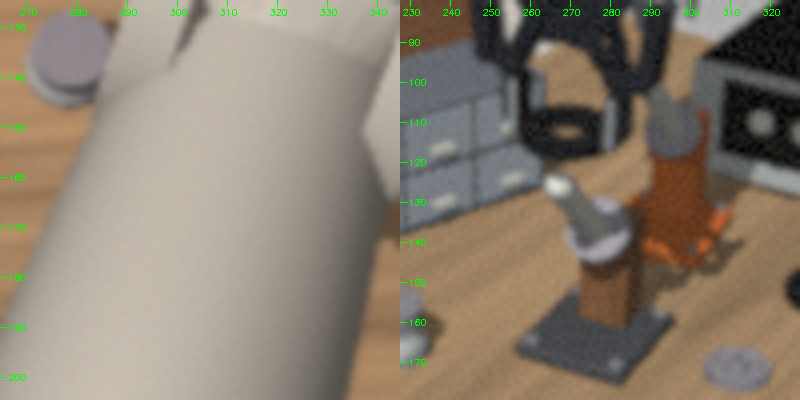

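Side view: the tire is held level at (269,112), above the peg tip at (267,126). I'll check it against the projections.

```bash
python3 - <<'E'
from h import *
print("tire pred",w2p("side",[.5799,-.2125,.2009]),"obs 269.5,112")
for X in([.582,-.2075,.1636],[.5814,-.2085,.1636],[.581,-.205,.1636],[.581,-.212,.1636]):print(X,w2p("side",X),w2p("top",X))
b=camera("side")
# tire: dark blob ellipse near predicted
m=cv2.inRange(b[100:122,255:287],(0,0,0),(45,45,45));v,u=np.nonzero(m);print("dark extents u",u.min()+255,u.max()+255)
t=b[118:134,258:276].max(2);v,u=np.nonzero(t>190);print("tip white",u.min()+258,u.max()+258,v.min()+118,v.max()+118)
E
```

```text
tire pred [[269.14488089 113.26518582]] obs 269.5,112
[0.582, -0.2075, 0.1636] [[267.1192676  126.36302646]] [[297.27979803 163.8935727 ]]
[0.5814, -0.2085, 0.1636] [[267.51325646 126.28821625]] [[297.65240037 164.09492717]]
[0.581, -0.205, 0.1636] [[266.89106505 126.80922062]] [[296.39143079 164.2738241 ]]
[0.581, -0.212, 0.1636] [[268.37474312 125.85187902]] [[298.92724577 164.19882752]]
dark extents u 258 286
tip white 265 268 125 127
```

```bash

python3 -m jog '[[[0.05,0.04,-0.25,0,0.6],[0,0,-0.2,0,0.6],[0,0,0,0,0.6]]]'
python3 -m jog '[[[0,0,-0.12,0,0.6],[0,0,0,0,0.6]]]'
python3 -m jog '[[[0,0,-0.12,0,0.6],[0,0,0,0,0.6]]]'
```

```text
time: 29.2
ee_pos: [0.5823, -0.21, 0.1669]
tcp_rot: [-179.8, -0.1, 98.7]
wrist_force: [-0.8, 0.1, -0.2]
opening: 0.0618
grasp_force: 27.7
time: 29.4
ee_pos: [0.5828, -0.2102, 0.1625]
tcp_rot: [-180.0, -0.0, 98.7]
wrist_force: [-0.2, -0.2, -0.5]
opening: 0.0621
grasp_force: 27.7
time: 29.6
ee_pos: [0.5829, -0.2103, 0.1565]
tcp_rot: [-180.0, -0.0, 98.7]
wrist_force: [-0.1, -0.1, 0.2]
opening: 0.0618
grasp_force: 27.7
```

No contact so far, so the tip is in the bore. Now along the peg axis in small steps so that the tire tilts itself.

```bash

python3 -m jog '[[[0.012,-0.08,-0.08,0,0.6],[0,0,0,0,0.6]]]' 20
python3 -m jog '[[[0.012,-0.08,-0.08,0,0.6],[0,0,0,0,0.6]]]'
python3 -m jog '[[[0.012,-0.08,-0.08,0,0.6],[0,0,0,0,0.6]]]'
```

```text
time: 29.8
ee_pos: [0.5836, -0.2147, 0.1527]
tcp_rot: [-180.0, -0.0, 98.7]
wrist_force: [0.4, -0.2, -0.2]
opening: 0.062
grasp_force: 27.7
time: 30.0
ee_pos: [0.5835, -0.2165, 0.1481]
tcp_rot: [-179.9, -0.3, 98.8]
wrist_force: [-2.6, 10.4, -5.3]
opening: 0.0619
grasp_force: 27.4
time: 30.2
ee_pos: [0.5842, -0.2208, 0.1436]
tcp_rot: [-179.9, -0.2, 98.8]
wrist_force: [0.6, 4.3, -9.7]
opening: 0.0617
grasp_force: 24.4
```

```bash

python3 -m jog '[[[0,0,-0.06,0,0.6],[0,0,0,0,0.6]]]'
python3 -m jog '[[[0.012,-0.08,-0.08,0,0.6],[0,0,0,0,0.6]]]'
python3 - <<'E'
from h import *
b=camera("side");cv2.imwrite("pics/g2.png",tile(b,272,125,70,70,490,490))
E
```

```text
time: 30.4
ee_pos: [0.5847, -0.2223, 0.1415]
tcp_rot: [-180.0, -0.0, 98.7]
wrist_force: [-0.6, 2.2, -4.4]
opening: 0.0613
grasp_force: 24.9
time: 30.6
ee_pos: [0.5851, -0.2265, 0.1374]
tcp_rot: [-179.9, -0.0, 98.7]
wrist_force: [-1.3, 0.8, -6.7]
opening: 0.0613
grasp_force: 24.8
```

View pics/g2.png

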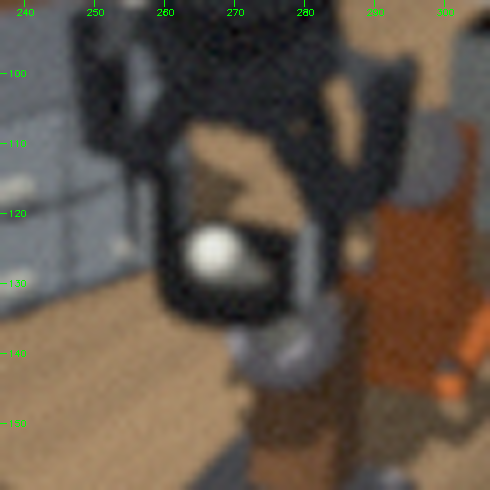

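The tire is on the peg, with the tip at (267,125) poking through the tilted ring. Release and rise.

```bash

python3 -m jog '[[[0.012,-0.08,-0.08,0,0.6],[0,0,0,0,0.7],[0,0,0,0,0.85],[0,0,0,0,1],[0,0,0,0,1],[0,0,0.4,0,1],[0,0,0.6,0,1],[0,0,0.6,0,1]]]'
python3 -m jog '[[[-0.54,0.1,0,0,1],[-0.54,0.1,0,0,1],[-0.54,0.1,0,0,1],[-0.54,0,0,0,1],[-0.54,0,0,0,1],[-0.54,0,0,0,1],[-0.54,0,0,0,1],[0,0,0,0,1]]]'
python3 - <<'E'
from tires import *
a=camera("top");b=camera("side")
for r in tires(a):print(r)
print(sensors.get_obs()["ee_pos"])
cv2.imwrite("pics/g3.png",np.hstack([tile(a,312,165,60,60,400,400),tile(b,275,135,60,60,400,400)]))
E
```

```text
time: 31.45
ee_pos: [0.5859, -0.2304, 0.2155]
tcp_rot: [180.0, 0.0, 98.7]
wrist_force: [0.3, -0.1, -0.1]
opening: 0.0851
grasp_force: 0.0
time: 32.25
ee_pos: [0.3951, -0.2154, 0.2157]
tcp_rot: [179.9, 0.1, 98.7]
wrist_force: [0.5, -0.6, 0.3]
opening: 0.0854
grasp_force: 0.0
(array([315. , 167.7]), 11.0, array([ 0.6044, -0.2797]))
(array([284.5, 233.5]), 8.9, array([ 0.3988, -0.181 ]))
[ 0.39720902 -0.21559783  0.21512472]
```

View pics/g3.png

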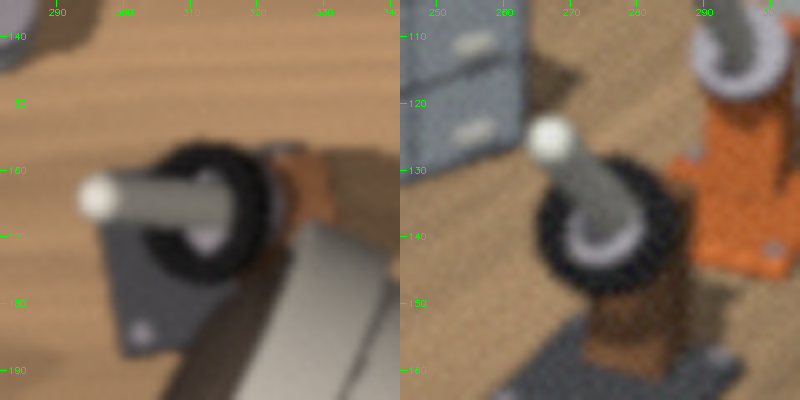

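The first tire hangs on the peg against the flange in both views. I'll move the arm aside to see the remaining two.

```bash

python3 -m jog '[[[0,0.7,0,0,1],[0,0.7,0,0,1],[0,0.7,0,0,1],[0,0.7,0,0,1],[0,0.7,0,0,1],[0,0.7,0,0,1],[0,0.7,0,0,1],[0,0.7,0,0,1]]]'
python3 - <<'E'
from tires import *
for r in tires(camera("top")):print(r)
print(sensors.get_obs()["ee_pos"])
E
```

```text
time: 33.15
ee_pos: [0.3977, 0.0666, 0.2145]
tcp_rot: [180.0, 0.0, 98.8]
wrist_force: [0.8, -0.3, 0.8]
opening: 0.0853
grasp_force: 0.0
(array([314.7, 167.5]), 10.3, array([ 0.6056, -0.2786]))
(array([366.9, 205.8]), 9.8, array([ 0.4784, -0.4353]))
(array([288.8, 234.7]), 9.5, array([ 0.396 , -0.1899]))
[0.39758781 0.07009604 0.21429206]
```

```bash

python3 -m jog '[[[-0.005,-0.65,0,0,1],[-0.005,-0.65,0,0,1],[-0.005,-0.65,0,0,1],[-0.005,-0.65,0,0,1],[-0.005,-0.65,0,0,1],[-0.005,-0.65,0,0,1],[-0.005,-0.65,0,0,1],[-0.005,-0.65,0,0,1]]]'
python3 -m jog '[[[0,0,-0.6,0,1],[0,0,-0.7,0,1],[0,0,-0.7,0,1],[0,0,-0.7,0,1],[0,0,-0.7,0,1],[0,0,-0.4,0,1],[0,0,0,0,1],[0,0,0,0,1]]]'
```

```text
time: 34.0
ee_pos: [0.3958, -0.1968, 0.2143]
tcp_rot: [180.0, 0.0, 98.7]
wrist_force: [1.0, 0.3, 0.5]
opening: 0.0854
grasp_force: 0.0
time: 34.8
ee_pos: [0.3957, -0.1954, 0.0248]
tcp_rot: [-180.0, -0.0, 98.8]
wrist_force: [0.6, -0.1, 0.6]
opening: 0.0854
grasp_force: 0.0
```

```bash

python3 -m jog '[[[-0.01,0.09,-0.25,0,0.9],[0,0,-0.2,0,0.9],[0,0,-0.12,0,0.9],[0,0,0,0,0.9]]]'
python3 -m jog '[[[0,0,0,0,0.8],[0,0,0,0,0.6],[0,0,0,0,0.6],[0,0,0,0,0.6]]]' 25
python3 -m jog '[[[0,0,0.4,0,0.6],[0,0,0.7,0,0.6],[0,0,0.8,0,0.6],[0,0,0.8,0,0.6],[0,0,0.8,0,0.6],[0,0,0.7,0,0.6],[0,0,0,0,0.6]]]'
```

```text
time: 35.2
ee_pos: [0.3941, -0.1906, -0.0051]
tcp_rot: [-179.9, -0.0, 98.7]
wrist_force: [-0.0, 0.5, -0.7]
opening: 0.0768
grasp_force: 0.0
time: 35.6
ee_pos: [0.3949, -0.191, -0.0035]
tcp_rot: [180.0, 0.0, 98.7]
wrist_force: [-1.2, 0.8, 6.1]
opening: 0.063
grasp_force: 27.8
time: 36.3
ee_pos: [0.3961, -0.1916, 0.2106]
tcp_rot: [179.7, 0.2, 98.7]
wrist_force: [0.3, 0.8, 0.1]
opening: 0.0626
grasp_force: 27.9
```

```bash

python3 -m jog '[[[0.466,-0.042,0,0,0.6],[0.466,-0.042,0,0,0.6],[0.466,-0.042,0,0,0.6],[0.466,-0.042,0,0,0.6],[0.466,-0.042,0,0,0.6],[0.466,-0.042,0,0,0.6],[0.466,-0.042,0,0,0.6],[0.466,-0.042,0,0,0.6]]]'
python3 -m jog '[[[0,0,0,0,0.6],[0,0,-0.3,0,0.6],[0,0,0,0,0.6],[0,0,0,0,0.6]]]'
```

```text
time: 37.1
ee_pos: [0.5818, -0.2077, 0.2047]
tcp_rot: [-180.0, -0.0, 98.7]
wrist_force: [0.4, -0.2, -1.0]
opening: 0.0629
grasp_force: 27.8
time: 37.5
ee_pos: [0.5802, -0.2075, 0.1905]
tcp_rot: [-179.9, -0.0, 98.7]
wrist_force: [0.7, -0.3, -0.8]
opening: 0.0625
grasp_force: 27.9
```

```bash

python3 -m jog '[[[0.05,-0.025,-0.25,0,0.6],[0,0,-0.2,0,0.6],[0,0,0,0,0.6]]]'
python3 -m jog '[[[0,0,-0.12,0,0.6],[0,0,0,0,0.6]]]'
python3 -m jog '[[[0,0,-0.12,0,0.6],[0,0,0,0,0.6]]]'
python3 -m jog '[[[0.012,-0.08,-0.08,0,0.6],[0,0,0,0,0.6]]]' 20
```

```text
time: 37.8
ee_pos: [0.5827, -0.2087, 0.1662]
tcp_rot: [-179.9, -0.1, 98.7]
wrist_force: [-0.1, 0.9, -0.5]
opening: 0.0624
grasp_force: 27.9
time: 38.0
ee_pos: [0.5833, -0.2088, 0.1616]
tcp_rot: [-180.0, -0.0, 98.7]
wrist_force: [0.5, 0.8, -0.6]
opening: 0.0626
grasp_force: 27.9
time: 38.2
ee_pos: [0.5833, -0.2088, 0.1556]
tcp_rot: [-180.0, -0.0, 98.7]
wrist_force: [0.5, 0.2, -0.5]
opening: 0.0626
grasp_force: 27.9
time: 38.4
ee_pos: [0.584, -0.2132, 0.1517]
tcp_rot: [-180.0, -0.0, 98.7]
wrist_force: [-0.2, -0.3, -1.1]
opening: 0.0627
grasp_force: 27.9
```

```bash

python3 -m jog '[[[0.012,-0.08,-0.08,0,0.6],[0,0,0,0,0.6]]]'
python3 -m jog '[[[0.012,-0.08,-0.08,0,0.6],[0,0,0,0,0.6]]]'
python3 -m jog '[[[0.012,-0.08,-0.08,0,0.6],[0,0,0,0,0.6]]]'
python3 -m jog '[[[0.012,-0.08,-0.08,0,0.6],[0,0,0,0,0.6]]]'
```

```text
time: 38.6
ee_pos: [0.584, -0.2159, 0.1472]
tcp_rot: [-179.9, -0.2, 98.8]
wrist_force: [-2.4, 6.8, -3.4]
opening: 0.0626
grasp_force: 27.6
time: 38.8
ee_pos: [0.5847, -0.2194, 0.1431]
tcp_rot: [-179.9, -0.2, 98.8]
wrist_force: [-0.1, 2.4, -5.5]
opening: 0.0625
grasp_force: 23.4
time: 39.0
ee_pos: [0.5851, -0.2244, 0.1386]
tcp_rot: [-179.9, -0.1, 98.8]
wrist_force: [-2.4, 2.5, -7.0]
opening: 0.0621
grasp_force: 23.5
time: 39.2
ee_pos: [0.5858, -0.2286, 0.1349]
tcp_rot: [-179.9, -0.1, 98.7]
wrist_force: [-2.2, 3.3, -6.5]
opening: 0.0624
grasp_force: 23.4
```

```bash

python3 -m jog '[[[0,0,0,0,0.7],[0,0,0,0,0.85],[0,0,0,0,1],[0,0,0,0,1],[0,0,0.4,0,1],[0,0,0.6,0,1],[0,0,0.7,0,1],[0,0,0,0,1]]]'
python3 -m jog '[[[-0.27,-0.517,0,0,1],[-0.27,-0.517,0,0,1],[-0.27,-0.517,0,0,1],[-0.27,-0.517,0,0,1],[-0.27,-0.517,0,0,1],[-0.27,-0.517,0,0,1],[-0.27,-0.517,0,0,1],[-0.27,-0.517,0,0,1]]]'
python3 -m jog '[[[0,0,-0.4,0,1],[0,0,-0.7,0,1],[0,0,-0.7,0,1],[0,0,-0.7,0,1],[0,0,-0.7,0,1],[0,0,-0.7,0,1],[0,0,0,0,1],[0,0,0,0,1]]]'
python3 - <<'E'
from tires import *
a=camera("top");b=camera("side")
for r in tires(a):print(r)
o=tile(b,275,135,60,60,400,400);cv2.imwrite("pics/g4.png",o)
E
```

```text
time: 40.0
ee_pos: [0.5879, -0.2295, 0.2273]
tcp_rot: [179.6, 0.3, 98.7]
wrist_force: [0.9, -0.1, -0.2]
opening: 0.0855
grasp_force: 0.0
time: 40.8
ee_pos: [0.4779, -0.4369, 0.2214]
tcp_rot: [180.0, 0.0, 98.7]
wrist_force: [0.3, -0.6, 0.0]
opening: 0.0857
grasp_force: 0.0
time: 41.6
ee_pos: [0.4784, -0.4357, 0.0269]
tcp_rot: [-180.0, -0.0, 98.7]
wrist_force: [-0.4, -0.3, 1.0]
opening: 0.0853
grasp_force: 0.0
```

View pics/g4.png

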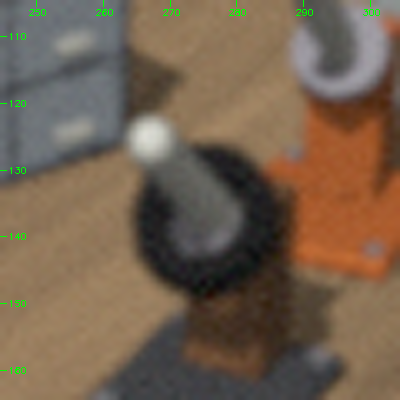

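Two tires are now stacked on the peg, at about (273,136). Grasp the third.

```bash

python3 -m jog '[[[0,0,-0.25,0,0.9],[0,0,-0.2,0,0.9],[0,0,-0.15,0,0.9],[0,0,0,0,0.9]]]'
python3 -m jog '[[[0,0,0,0,0.8],[0,0,0,0,0.6],[0,0,0,0,0.6],[0,0,0,0,0.6]]]' 25
python3 -m jog '[[[0,0,0.4,0,0.6],[0,0,0.7,0,0.6],[0,0,0.8,0,0.6],[0,0,0.8,0,0.6],[0,0,0.8,0,0.6],[0,0,0.7,0,0.6],[0,0,0,0,0.6]]]'
```

```text
time: 42.1
ee_pos: [0.4778, -0.435, -0.0055]
tcp_rot: [-179.9, -0.1, 98.7]
wrist_force: [-0.3, 1.1, 0.3]
opening: 0.0766
grasp_force: 0.0
time: 42.5
ee_pos: [0.4787, -0.4359, -0.0032]
tcp_rot: [180.0, 0.0, 98.7]
wrist_force: [0.5, 0.6, 2.0]
opening: 0.062
grasp_force: 27.6
time: 43.2
ee_pos: [0.4796, -0.4367, 0.2123]
tcp_rot: [179.7, 0.4, 98.7]
wrist_force: [0.1, -0.1, 0.7]
opening: 0.0623
grasp_force: 27.7
```

```bash

python3 -m jog '[[[0.256,0.57,0,0,0.6],[0.256,0.57,0,0,0.6],[0.256,0.57,0,0,0.6],[0.256,0.57,0,0,0.6],[0.256,0.57,0,0,0.6],[0.256,0.57,0,0,0.6],[0.256,0.57,0,0,0.6],[0.256,0.57,0,0,0.6]]]'
python3 -m jog '[[[0,0,0,0,0.6],[0,0,-0.3,0,0.6],[0,0,0,0,0.6],[0,0,0,0,0.6]]]'
```

```text
time: 44.0
ee_pos: [0.5811, -0.2064, 0.2054]
tcp_rot: [-180.0, -0.0, 98.7]
wrist_force: [0.3, 0.3, -0.4]
opening: 0.0622
grasp_force: 27.7
time: 44.4
ee_pos: [0.5803, -0.208, 0.1908]
tcp_rot: [-179.9, -0.0, 98.7]
wrist_force: [0.3, -0.1, -1.0]
opening: 0.0619
grasp_force: 27.7
```

```bash

python3 -m jog '[[[0.05,-0.015,-0.25,0,0.6],[0,0,-0.2,0,0.6],[0,0,0,0,0.6]]]'
python3 -m jog '[[[0,0,-0.12,0,0.6],[0,0,0,0,0.6]]]'
python3 -m jog '[[[0,0,-0.12,0,0.6],[0,0,0,0,0.6]]]'
python3 -m jog '[[[0.012,-0.08,-0.08,0,0.6],[0,0,0,0,0.6]]]' 20
python3 -m jog '[[[0.012,-0.08,-0.08,0,0.6],[0,0,0,0,0.6]]]'
python3 -m jog '[[[0.012,-0.08,-0.08,0,0.6],[0,0,0,0,0.6]]]'
python3 -m jog '[[[0.012,-0.08,-0.08,0,0.6],[0,0,0,0,0.6]]]'
```

```text
time: 44.7
ee_pos: [0.5826, -0.2084, 0.1665]
tcp_rot: [-179.9, -0.1, 98.7]
wrist_force: [-0.6, -0.7, -0.9]
opening: 0.0616
grasp_force: 27.7
time: 44.9
ee_pos: [0.5831, -0.2084, 0.1621]
tcp_rot: [-180.0, -0.0, 98.7]
wrist_force: [-0.3, 0.6, 0.0]
opening: 0.0623
grasp_force: 27.7
time: 45.1
ee_pos: [0.5832, -0.2084, 0.1561]
tcp_rot: [-180.0, -0.0, 98.7]
wrist_force: [-0.5, 0.9, -0.2]
opening: 0.062
grasp_force: 27.7
time: 45.3
ee_pos: [0.5839, -0.2128, 0.1522]
tcp_rot: [-180.0, -0.0, 98.7]
wrist_force: [0.7, 0.3, -0.5]
opening: 0.0617
grasp_force: 27.7
time: 45.5
ee_pos: [0.5838, -0.2149, 0.1479]
tcp_rot: [-179.9, -0.2, 98.8]
wrist_force: [-5.3, 7.2, -2.5]
opening: 0.0617
grasp_force: 25.3
time: 45.7
ee_pos: [0.5841, -0.2189, 0.1438]
tcp_rot: [-179.9, -0.2, 98.8]
wrist_force: [0.5, 6.4, -8.1]
opening: 0.0618
grasp_force: 23.7
time: 45.9
ee_pos: [0.5851, -0.2235, 0.1391]
tcp_rot: [-179.9, -0.2, 98.8]
wrist_force: [-0.6, 3.1, -10.3]
opening: 0.0614
grasp_force: 24.3
```

```bash

python3 -m jog '[[[0,0,0,0,0.7],[0,0,0,0,0.85],[0,0,0,0,1],[0,0,0,0,1],[0,0,0.4,0,1],[0,0,0.6,0,1],[0,0,0.7,0,1],[0,0,0,0,1]]]'
python3 -m jog '[[[-0.5,-0.2,0,0,1],[-0.5,-0.2,0,0,1],[-0.5,-0.2,0,0,1],[-0.5,-0.4,0,0,1],[-0.5,-0.4,0,0,1],[-0.5,-0.4,0,0,1],[0,-0.5,0,0,1],[0,-0.5,0,0,1]]]'
python3 -m jog '[[[0,-0.5,0,0,1],[0,-0.5,0,0,1],[0,0,0,0,1],[0,0,0,0,1]]]'
python3 - <<'E'
from h import *
a=camera("top");b=camera("side")
o=np.zeros((560,800,3),np.uint8)
o[:260,:390]=tile(a,312,165,60,40,390,260);o[:260,400:790]=tile(b,275,135,75,50,390,260)
o[270:,:390]=tile(a,155,185,105,78,390,290);o[270:,400:790]=tile(b,165,260,148,110,390,290)
cv2.imwrite("pics/fin.png",o)
E
```

```text
time: 46.7
ee_pos: [0.5871, -0.2251, 0.2318]
tcp_rot: [179.6, 0.3, 98.7]
wrist_force: [-0.1, -0.5, 0.6]
opening: 0.0854
grasp_force: 0.0
time: 47.5
ee_pos: [0.4351, -0.3657, 0.2267]
tcp_rot: [179.9, 0.1, 98.7]
wrist_force: [0.7, 1.0, -0.5]
opening: 0.0854
grasp_force: 0.0
time: 47.9
ee_pos: [0.4356, -0.4146, 0.2255]
tcp_rot: [-180.0, -0.0, 98.7]
wrist_force: [-0.1, 0.0, 0.4]
opening: 0.0855
grasp_force: 0.0
```

View pics/fin.png

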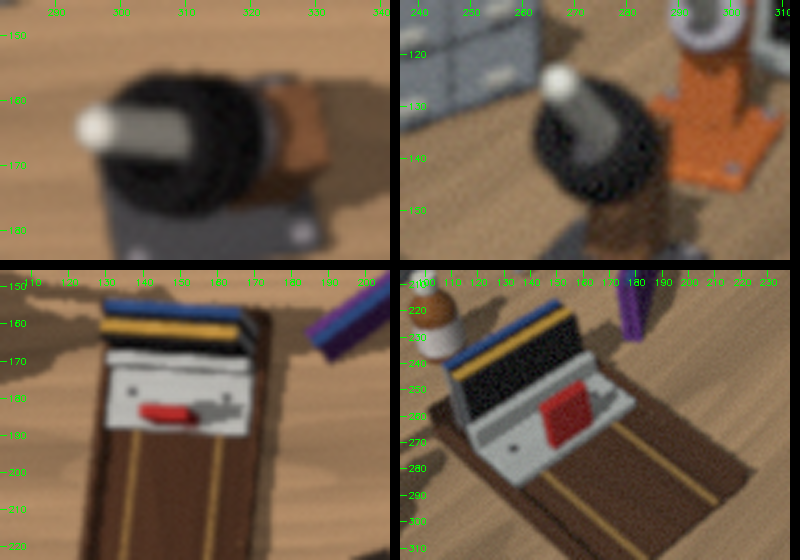

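All three tires hang stacked on the peg, with the tip poking out at (296,164) in the top view. The row is still snug between wall and stop, so I'm handing in.

```bash
python3 -c "
from workcell import ticket
print(ticket.job_done())"
```

```text
the job is handed in; nothing more can be done
None
```

I handed the job in at about 48 s: both cases present (blue and yellow) stand packed snug between wall and stop, and all three tires hang on the white peg; the hand-in call gave no verdict.

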